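# Pack the small compaction-mould set into its kit tray

### The arm

A 6-joint arm with a two-finger parallel gripper is mounted at the origin on the work surface. World frame = base frame: x ahead of the robot, y to its left, z up, the work surface at z = 0. Lengths are in m, angles in rad, forces in N, time in s.
With the tool pointing down it reaches from about 0.375 to 0.925 m from the base axis. Payload 5.7 kg.
Tool frame: the origin (TCP) lies at the very end of the fingers, on their centre line; the grasp point (between the pads) lies 19 mm behind it (arm.hold_point_z is the distance from the TCP to the grasp point, in m); z points along the fingers, y is the line along which they close (so a half turn about z gives the same grasp; the last joint's range is limited). The gripper opens to 85 mm and grips with 20 to 120 N. Pads are 22 mm wide; open, the fingers measure 114 mm over their backs; the gripper's body (76 mm by 85 mm) begins 54 mm behind the grasp point. The pads swing forward as they close: fully open they stand 13 mm farther back than shut.
Start: joints at [1.182, 0.359, 1.51, -0, 1.272, -0.115], TCP at [0.162, 0.578, 0.231] pointing down, gripper open.
Joint ranges: [-2.97, 2.97], [-1.01, 2.36], [0.21, 2.38], [-0.96, 4.11], [0.2, 2.71], [-2.98, 2.98]. Speed limits (rad/s): [2.39, 2.39, 3.14, 3.14, 3.14, 3.14].

### API

Orientations are given as a unit quaternion [x, y, z, w].
In Python, from cell import status, eyes, order, arm gives the robot as it stands.
- The arm moves only by the shell command python3 -m jog 'ROWS' [OPENING]. ROWS is rows parted by semicolons, their numbers by spaces, 1 to 10 of them, each of 4 numbers: dx, dy, dz in m, then a turn about the tool's z in rad; each row shifts and turns the commanded pose from where the row before left it, along the tool's axes as they then stand; what a row does not reach is not made up. A row lasts 1/12 s, in which the tool goes at most 0.0417 m and 0.125 rad, less where a joint would pass 70% of its speed; a pose out of reach is approached as far as the arm can. OPENING is the finger opening in m, set as the command begins (- or left out keeps the last). The fingers move at their own pace and stop on an object; the grip force is fixed at half the most. Time passes only in rows, so rows that do not move let the fingers close. It prints the time, the measured TCP pose, the force, the opening and the grip force at its end.
- status.state(): the state, without advancing time (a new reading comes with each control period).
- eyes.capture(name): name is "scene" or "top" or "wrist"; returns the picture (480x640x3 uint8, red, green, blue); there is no depth.
- eyes.camera_model(name): a dict with "fx", "fy", "cx", "cy" (pixels), "R" (3x3) and "t" (3): a world point X has camera coordinates R X + t. Camera axes: x right, y down, z forward; pixel columns grow to the right and rows downward; lengths in m; the calibration is good to about 2 mm. A picture is of the moment at which its call begins: read the wrist's pose just before it. camera_model takes no time and is no camera call; for the wrist camera it gives the pose at the moment of the call.
- order.sign_off(): hands the job in; it is judged then, once.
The state is a dict: "t": time; "joints": joint angles; "qvel": joint speeds; "tau": joint torques, N m; "position": TCP position; "tool_rot": TCP orientation; "ft_force": force on the tool from outside, world axes, zero at the start; "wrist_torque": the same for the moment, N m; "gripper_width": finger opening in m; "grasp_force": force on a finger pad.
Only numpy, scipy, OpenCV 4.12 (cv2) and the standard library are available. Lean on these libraries where they do the work, as an engineer would, in place of code of your own. Each camera call takes 0.05 s, during which the arm holds its last target. There are 200 camera calls.

### The job

Pack the small compaction-mould set into the kit tray, each part fully down in the insert made for it: the small tube upright round the post, the small ram standing on its head in the round recess, the square base plate spigot up in the square recess, and the scraper grip up in the long recess. Set the parts down, do not drop them. The larger tube and the larger ram belong to another set: leave them standing where they are.

Things in the scene. Friction and masses are not known exactly. Their poses are not given: they have to be found in the camera images.
- small_tube: the small set's mould: red-brown tube standing upright, outside diameter 54 mm, bore 38 mm, height 76 mm, about 0.12 kg. Origin: centre of its underside; z is its axis.
- small_ram: the small set's ram: plain steel, spool-shaped, standing on its striking head. From below: head 50 mm diameter, 14 mm high; neck 28 mm diameter, 30 mm high; piston 37 mm diameter, 20 mm high, its top 64 mm up. About 0.5 kg. Origin: centre of the head's underside; z is its axis.
- base_plate: the small set's base: square steel plate 60 x 60 x 12 mm with a round spigot in its middle, 36 mm diameter, 16 mm high (top 28 mm up). About 0.46 kg. Origin: centre of the plate's underside; x and y along the plate's sides, z up.
- scraper: the small set's strike-off scraper: flat steel blade 76 x 24 x 5 mm lying on the bench, with a wooden grip standing along the middle of it, 56 mm long, 14 mm thick, from 5 to 31 mm up. About 0.11 kg. Origin: centre of the blade's underside; x along its length, y across it, z up. Same either way round.
- post_insert: holder for the small tube: fixed grey block 100 x 100 x 22 mm, one of four set 2 x 2, 102 mm apart, in a shallow tray, rim 18 mm up. Origin: centre of its underside, 4 mm above the bench; x, y along its sides, z up. In the middle of its flat top stands a dark tapered post, 20 mm diameter, 26 mm high; the tube stands round it on the flat top, 22 mm above the origin.
- round_insert: holder for the small ram: fixed grey block 100 x 100 x 22 mm, one of four set 2 x 2, 102 mm apart, in a shallow tray, rim 18 mm up. Origin: centre of its underside, 4 mm above the bench; x, y along its sides, z up. Middle: dark-floored round recess 66 mm in diameter; the ram stands in it on its head. Recess floor 12 mm above the origin, 10 mm below the block's top; mouth chamfered 2 mm.
- square_insert: holder for the base plate: fixed grey block 100 x 100 x 22 mm, one of four set 2 x 2, 102 mm apart, in a shallow tray, rim 18 mm up. Origin: centre of its underside, 4 mm above the bench; x, y along its sides, z up. Middle: dark-floored square recess 76 x 76 mm, sides along x, y; the plate lies in it spigot up. Recess floor 12 mm above the origin, 10 mm below the block's top; mouth chamfered 2 mm.
- slot_insert: holder for the scraper: fixed grey block 100 x 100 x 22 mm, one of four set 2 x 2, 102 mm apart, in a shallow tray, rim 18 mm up. Origin: centre of its underside, 4 mm above the bench; x, y along its sides, z up. Middle: dark-floored recess 88 mm along its x by 40 mm along its y; the blade lies in it, grip up. Recess floor 12 mm above the origin, 10 mm below the block's top; mouth chamfered 2 mm.
- large_tube: mould tube of the larger set, not part of the job: red-brown tube standing upright, outside diameter 72 mm, bore 54 mm, height 86 mm, loose. Origin: centre of its underside.
- large_ram: ram of the larger set, not part of the job: the same spool shape as the small ram but bigger: head 66 mm diameter, neck 36 mm, piston 53 mm, 74 mm high, standing on its head, loose. Origin: centre of the head's underside.

How it is judged:
At the end, for the whole second after the job is handed in: Each part fully down (4 mm) in its own insert and upright (0.12 rad), released, at rest, centred on it: small tube round the post and small ram in the round recess within 12 mm, base plate 13 mm, scraper 14 mm; large tube and large ram upright within 30 mm of their starts (horizontal distance between small_tube and post_insert below 0.012 m and z of small_tube in the frame of post_insert between 0.018 and 0.026 m and angle between each of small_tube, small_ram, base_plate, scraper, large_tube, large_ram's own z axis and vertical below 0.12 rad and linear speed of each of small_tube, small_ram, base_plate, scraper below 0.02 m/s and horizontal distance between small_ram and round_insert below 0.012 m and z of small_ram in the frame of round_insert between 0.008 and 0.016 m and horizontal distance between base_plate and square_insert below 0.013 m and z of base_plate in the frame of square_insert between 0.008 and 0.016 m and horizontal distance between scraper and slot_insert below 0.014 m and z of scraper in the frame of slot_insert between 0.008 and 0.016 m and distance of each of large_tube, large_ram from where it was at the start of the episode below 0.03 m); the robot touches nothing.
It fails at once if the large tube or the large ram is moved by more than 30 mm or tipped over (distance of any of large_tube, large_ram from where it was at the start of the episode above 0.03 m or angle between any of large_tube, large_ram's own z axis and vertical above 0.3 rad).
It fails at once if a part is dropped or slammed into its insert: faster than 0.45 m/s over the insert, in the last 4 cm above its seat ((horizontal distance between small_tube and post_insert below 0.03 m and z of small_tube in the frame of post_insert below 0.062 m and linear speed of small_tube above 0.45 m/s) or (horizontal distance between small_ram and round_insert below 0.03 m and z of small_ram in the frame of round_insert below 0.052 m and linear speed of small_ram above 0.45 m/s) or (horizontal distance between base_plate and square_insert below 0.03 m and z of base_plate in the frame of square_insert below 0.052 m and linear speed of base_plate above 0.45 m/s) or (horizontal distance between scraper and slot_insert below 0.03 m and z of scraper in the frame of slot_insert below 0.052 m and linear speed of scraper above 0.45 m/s)).
It also fails if it takes over 112 s, if anything falls off the work surface, if the arm or the gripper's body presses on something with over 40 N, if the wrist force passes 120 N, or if a joint passes its speed limit or range.

## Working session

There is one attempt and no reset: what is moved stays moved. The work goes in short steps, Python scripts to look and compute and a shell command to move; the robot and the scene stay as the last step left them, time stands still between calls to the robot, and variables do not carry over. Pictures are saved under pics/ and viewed, at most 14 in all, crops included, and the job is handed in when it is done.

```bash
mkdir -p pics
python3 - <<'E'
from cell import status, eyes, order, arm
import cv2
s=status.state();print(s['t'],s['position'],s['tool_rot'],s['gripper_width'],arm.hold_point_z)
for n in("top","scene"):
    cv2.imwrite(f"pics/{n}0.png",eyes.capture(n)[:,:,::-1]); m=eyes.camera_model(n);print(n,{k:(v if isinstance(v,float) else v) for k,v in m.items()})
E
```

```text
0.0 [0.1619761  0.57701405 0.23043871] [ 1.36471896e-01  9.90643509e-01 -8.97725637e-04 -2.32683034e-04] 0.08577916573991463 0.0187
top {'fx': 553.8662984422053, 'fy': 553.8662984422053, 'cx': 321.1797565359848, 'cy': 239.33434189835356, 'R': array([[ 0.02822208, -0.99948312,  0.01539482],
       [-0.98953362, -0.03011486, -0.14112516],
       [ 0.14151583, -0.01125084, -0.98987206]]), 't': array([-0.02498836,  0.54514223,  1.13679415])}
scene {'fx': 571.881073501731, 'fy': 571.881073501731, 'cx': 323.7932782678645, 'cy': 236.6203865795515, 'R': array([[-0.75856009,  0.6515665 , -0.00690534],
       [ 0.53276823,  0.61408286, -0.58228881],
       [-0.37515943, -0.44538   , -0.81295268]]), 't': array([ 0.41646741, -0.28973323,  1.29221289])}
```

View pics/top0.png

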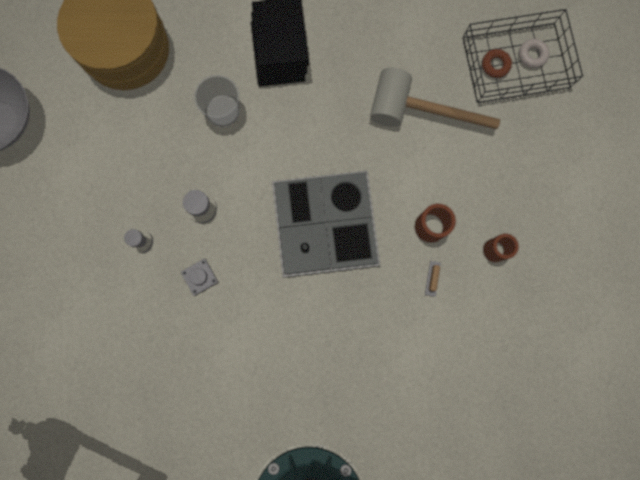

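View pics/scene0.png

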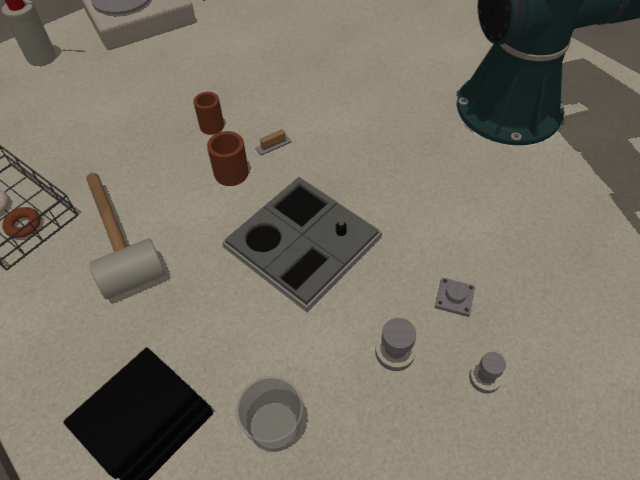

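```bash
cat > h.py <<'E'
import numpy as np, cv2
from cell import status, eyes, order, arm
def back(m,uv,z):
    uv=np.atleast_2d(uv); d=np.c_[(uv[:,0]-m['cx'])/m['fx'],(uv[:,1]-m['cy'])/m['fy'],np.ones(len(uv))]
    d=d@m['R']; c=-m['R'].T@m['t']; return c+d*((z-c[2])/d[:,2])[:,None]
def proj(m,X):
    p=np.atleast_2d(X)@m['R'].T+m['t']; return np.c_[m['fx']*p[:,0]/p[:,2]+m['cx'],m['fy']*p[:,1]/p[:,2]+m['cy']]
E
python3 - <<'E'
from h import *
for n,roi in(("top",(265,165,390,285)),("scene",(220,170,385,315))):
    im=cv2.imread(f"pics/{n}0.png");m=eyes.camera_model(n);x0,y0,x1,y1=roi
    g=cv2.cvtColor(im,cv2.COLOR_BGR2GRAY)[y0:y1,x0:x1]
    k,l,st,c=cv2.connectedComponentsWithStats((g<45).astype(np.uint8))
    for i in range(1,k):
        if st[i,4]>25:
            p=c[i]+[x0,y0]; print(n,st[i],p.round(1),back(m,p,.016 if st[i,4]>150 else .05).round(4))
            if st[i,4]>150: print('   rect',cv2.minAreaRect(np.argwhere(l==i)[:,::-1].astype(np.float32)))
t=cv2.imread("pics/top0.png");s=cv2.imread("pics/scene0.png")
def c(im,x,y,w,h,k=4):return cv2.resize(im[y:y+h,x:x+w],None,fx=k,fy=k,interpolation=cv2.INTER_CUBIC)
P={'top':dict(ram=((133,237),.064),spig=((198,277),.028),tube=((508,244),.076),grip=((435,277),.031)),'scene':dict(ram=((493,360),.064),spig=((460,287),.028),tube=((207,99),.076),grip=((273,134),.031))}
for n in P:
    for k,(p,z) in P[n].items(): print(n,k,back(eyes.camera_model(n),p,z).round(4))
a=np.hstack([c(t,120,220,100,75),c(t,420,220,100,75)]);b=np.hstack([c(s,430,270,100,75,4)[:, :400],c(s,190,85,100,75,4)])
cv2.imwrite("pics/m.png",np.vstack([a,b]))
E
```

```text
top [ 24  18  21  39 647] [299.1 201.8] [[0.6302 0.0413 0.016 ]]
   rect ((34.125396728515625, 36.544952392578125), (38.28533172607422, 17.117197036743164), 83.1572265625)
top [ 67  18  28  28 626] [345.5 196.4] [[ 0.6454 -0.0599  0.016 ]]
   rect ((80.5, 31.5), (27.0, 27.0), 90.0)
top [  68   60   38   36 1128] [351.6 242.5] [[ 0.544  -0.0752  0.016 ]]
   rect ((86.60771179199219, 77.36154174804688), (33.86148452758789, 33.861480712890625), 82.87498474121094)
top [36 78  8  9 35] [305.  248.2] [[0.5242 0.0246 0.05  ]]
scene [  0   0  28  16 378] [232.4 176.5] [[ 0.5965 -0.2286  0.016 ]]
   rect ((13.5, 7.5), (15.0, 27.0), 90.0)
scene [  55   16   51   41 1104] [300.  205.5] [[ 0.5407 -0.0805  0.016 ]]
   rect ((80.00000762939453, 35.000003814697266), (33.941123962402344, 38.18376159667969), 45.0)
scene [116  52  11  14 116] [340.6 229.2] [[0.5361 0.0322 0.05  ]]
scene [ 26  55  35  27 735] [263. 238.] [[ 0.642  -0.0657  0.016 ]]
   rect ((43.0, 68.0), (26.0, 34.0), 90.0)
scene [ 61  78  46  42 854] [303.3 268.5] [[0.6279 0.0356 0.016 ]]
   rect ((83.49999237060547, 98.00000762939453), (19.795944213867188, 46.264957427978516), 46.005088806152344)
top ram [[0.5351 0.3803 0.064 ]]
top spig [[0.4588 0.249  0.028 ]]
top tube [[ 0.5423 -0.3942  0.076 ]]
top grip [[ 0.4734 -0.2529  0.031 ]]
scene ram [[0.5322 0.3773 0.064 ]]
scene spig [[0.4516 0.2485 0.028 ]]
scene tube [[ 0.5354 -0.3926  0.076 ]]
scene grip [[ 0.4686 -0.2577  0.031 ]]
```

View pics/m.png

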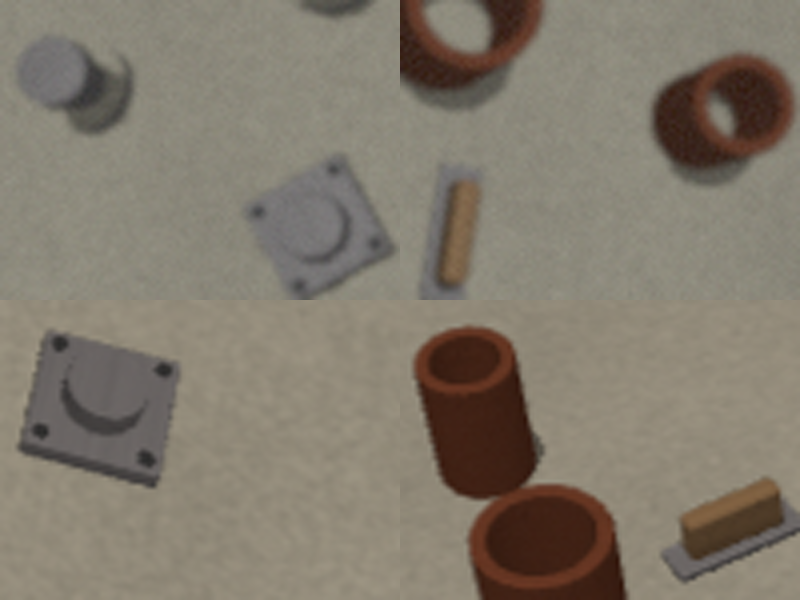

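```bash
cat >> h.py <<'E'
def to(x,y,z):
    "tool-frame shift to a world TCP position, from the measured pose"
    from scipy.spatial.transform import Rotation as Ro
    s=status.state(); R=Ro.from_quat(s['tool_rot']).as_matrix(); d=np.array([x,y,z])-s['position']
    print('shift',(R.T@d).round(4),'rows>=',round(np.linalg.norm(d)/.0417,1),'yaw',round(np.degrees(np.arctan2(R[1,0],R[0,0])),2),'t',s['t'],'pos',s['position'].round(4),'w',round(s['gripper_width'],4))
E
python3 -m jog '0 0 0 -0.106;0 0 0 -0.106;0 0 0 -0.106;0 0 0 -0.106;0 0 0 0'
python3 - <<'E'
from h import *
T=eyes.camera_model('top');S=eyes.camera_model('scene')
for k,a,b,z in(('ram',(133.2,238),(493,360),.064),('spig',(198,276.7),(456.5,291),.028),('tube',(506.2,246.2),(206.2,100.5),.076),('grip',(435.2,278),(272.7,135.5),.031)):
    print(k,back(T,a,z)[0].round(4),back(S,b,z)[0].round(4))
q=back(T,np.array([(248,212),(338,155),(393,250),(303,300)])/4+[120,220],.012);print(q.round(4),q.mean(0))
for i in range(4): e=q[(i+1)%4]-q[i];print(np.linalg.norm(e),np.degrees(np.arctan2(e[1],e[0])))
g=back(T,np.array([(70,180),(52,285)])/4+[420,220],.031);e=g[0]-g[1];print(np.degrees(np.arctan2(e[1],e[0])),np.linalg.norm(e))
to(.5335,.379,.18)
E
```

```text
t: 0.52
position: [0.1621, 0.5773, 0.2308]
tool_rot: [-0.077, 0.997, -0.001, -0.0]
ft_force: [-0.4, -0.4, 0.1]
gripper_width: 0.0856
grasp_force: 0.0
ram [0.533  0.3797 0.064 ] [0.5322 0.3773 0.064 ]
spig [0.4595 0.249  0.028 ] [0.4622 0.2499 0.028 ]
tube [ 0.5376 -0.3903  0.076 ] [ 0.5393 -0.3898  0.076 ]
grip [ 0.4713 -0.2534  0.031 ] [ 0.4718 -0.2546  0.031 ]
[[0.4675 0.287  0.012 ]
 [0.4996 0.2407 0.012 ]
 [0.4494 0.2084 0.012 ]
 [0.4214 0.2548 0.012 ]] [0.45949031 0.2477517  0.012     ]
0.05635123415346289 -55.257264772317185
0.059676465043856056 -147.2315522176576
0.05420241301271076 121.11566344841395
0.056212444514548376 34.948096142856116
-9.752696040501418 0.056852963982473324
shift [-0.3367 -0.2528  0.0508] rows>= 10.2 yaw -171.18 t 0.5167 pos [0.1621 0.5773 0.2308] w 0.0856
```

```bash
python3 -m jog '-0.0306 -0.023 0.0046 0;-0.0306 -0.023 0.0046 0;-0.0306 -0.023 0.0046 0;-0.0306 -0.023 0.0046 0;-0.0306 -0.023 0.0046 0;-0.0306 -0.023 0.0046 0;-0.0306 -0.023 0.0046 0;-0.0306 -0.023 0.0046 0;-0.0306 -0.023 0.0046 0;-0.0306 -0.023 0.0046 0' >/dev/null; python3 -m jog '-0.0306 -0.023 0.0046 0;0 0 0 0;0 0 0 0;0 0 0 0'
python3 - <<'E'
from h import *
to(.5328,.3786,.04)
m=eyes.camera_model('wrist');im=eyes.capture('wrist')[:,:,::-1].copy()
for X in([.5328,.3786,.064],[.5328,.3786,0],[.46,.249,.028]):
    p=proj(m,X)[0];print(p)
    if abs(p).max()<2000: cv2.drawMarker(im,tuple(int(v) for v in p),(0,0,255),0,12)
cv2.imwrite('pics/w1.png',im)
E
```

```text
t: 1.68
position: [0.5323, 0.3776, 0.1801]
tool_rot: [-0.074, 0.997, -0.0, -0.001]
ft_force: [-0.7, 0.5, -1.0]
gripper_width: 0.0854
grasp_force: 0.0
shift [-0.0008  0.0009  0.1401] rows>= 3.4 yaw -171.56 t 1.6833 pos [0.5323 0.3776 0.1801] w 0.0854
[324.41559639 233.9622753 ]
[324.16892324 217.85846904]
[180.57475869 115.17713608]
```

View pics/w1.png

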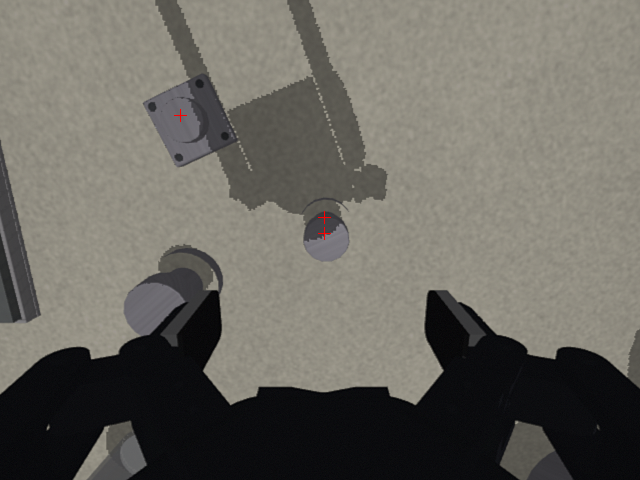

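```bash
python3 -m jog '-0.001 0.001 0.03 0;-0.001 0 0.03 0;0 0 0.03 0;0 0 0.03 0;0 0 0.015 0;0 0 0.007 0;0 0 0 0;0 0 0 0'; python3 -m jog '0 0 0 0;0 0 0 0;0 0 0 0;0 0 0 0;0 0 0 0;0 0 0 0;0 0 0 0;0 0 0 0' 0.02
```

```text
t: 2.4
position: [0.5344, 0.38, 0.0394]
tool_rot: [-0.075, 0.997, 0.0, 0.0]
ft_force: [0.0, 0.5, 0.6]
gripper_width: 0.0858
grasp_force: 0.0
t: 3.07
position: [0.5354, 0.3797, 0.04]
tool_rot: [-0.075, 0.997, 0.001, 0.001]
ft_force: [-1.7, 0.1, 4.5]
gripper_width: 0.0352
grasp_force: 59.2
```

```bash
python3 -m jog '0 0 -0.01 0;0 0 -0.03 0;0 0 -0.04 0;0 0 -0.04 0;0 0 -0.02 0;0 0 0 0;0 0 0 0'
python3 - <<'E'
from h import *
to(.645,-.0610,.18)
E
```

```text
t: 3.65
position: [0.5351, 0.3792, 0.1797]
tool_rot: [-0.075, 0.997, 0.0, 0.001]
ft_force: [-0.1, -0.5, -4.5]
gripper_width: 0.0348
grasp_force: 61.4
shift [-4.290e-02 -4.517e-01 -4.000e-04] rows>= 10.9 yaw -171.4 t 3.65 pos [0.5351 0.3792 0.1797] w 0.0348
```

```bash
python3 -m jog '-0.0033 -0.0347 0 0;-0.0033 -0.0347 0 0;-0.0033 -0.0347 0 0;-0.0033 -0.0347 0 0;-0.0033 -0.0347 0 0;-0.0033 -0.0347 0 0;-0.0033 -0.0347 0 0' >/dev/null; python3 -m jog '-0.0033 -0.0347 0 0;-0.0033 -0.0347 0 0;-0.0033 -0.0347 0 0;-0.0033 -0.0347 0 0;-0.0033 -0.0347 0 0;-0.0033 -0.0347 0 0;0 0 0 0;0 0 0 0;0 0 0 0'
python3 - <<'E'
from h import *
to(.645,-.0610,.08)
m=eyes.camera_model('wrist');im=eyes.capture('wrist')[:,:,::-1].copy();cv2.imwrite('pics/w2raw.png',im)
for X in([.645,-.061,.026],[.544,-.0765,.026],[.6295,.0405,.026],[.529,.026,.052]):
    p=proj(m,X)[0];print(p)
    if abs(p).max()<2000: cv2.drawMarker(im,tuple(int(v) for v in p),(0,0,255),0,12)
cv2.imwrite('pics/w2.png',im)
E
```

```text
t: 4.98
position: [0.6425, -0.0602, 0.1759]
tool_rot: [-0.074, 0.997, 0.001, -0.003]
ft_force: [0.3, 0.1, -4.4]
gripper_width: 0.0351
grasp_force: 62.0
shift [-0.0028 -0.0014  0.0959] rows>= 2.3 yaw -171.46 t 4.9833 pos [ 0.6425 -0.0602  0.1759] w 0.0351
[321.41326489 227.17780203]
[320.86152965 103.24020369]
[437.89703767 226.84401496]
[462.31797439  99.12892546]
```

View pics/w2.png

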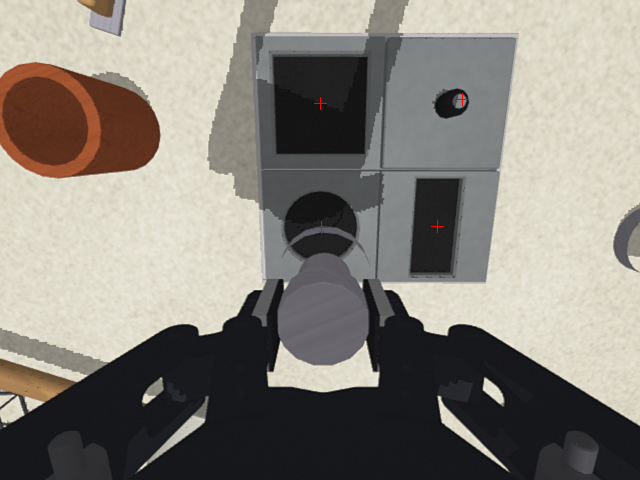

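```bash
python3 -m jog '-0.001 -0.0005 0.025 0;-0.001 -0.0005 0.025 0;-0.0005 0 0.025 0;0 0 0.02 0;0 0 0.01 0;0 0 0.006 0;0 0 0.003 0;0 0 0 0;0 0 0 0'; python3 -c "
from h import *
to(.645,-.061,.056)"
```

```text
t: 5.78
position: [0.6481, -0.061, 0.0658]
tool_rot: [-0.075, 0.997, -0.0, 0.001]
ft_force: [0.0, 0.4, -3.6]
gripper_width: 0.0352
grasp_force: 62.0
shift [0.0031 0.0005 0.0098] rows>= 0.2 yaw -171.38 t 5.7833 pos [ 0.6481 -0.061   0.0658] w 0.0352
```

```bash
python3 -m jog '0.0015 0 0.003 0;0.0015 0 0.003 0;0 0 0.002 0;0 0 0.0015 0;0 0 0.001 0;0 0 0 0;0 0 0 0'
```

```text
t: 6.37
position: [0.6444, -0.0615, 0.056]
tool_rot: [-0.075, 0.997, -0.0, 0.0]
ft_force: [-4.7, 1.0, 9.3]
gripper_width: 0.0352
grasp_force: 63.5
```

```bash
python3 -m jog '0 0 0 0;0 0 0 0;0 0 0 0;0 0 0 0;0 0 0 0;0 0 0 0' 0.07; python3 -m jog '0 0 -0.02 0;0 0 -0.04 0;0 0 -0.04 0;0 0 -0.03 0;0 0 0 0;0 0 0 0;0 0 0 0'
python3 - <<'E'
from h import *
to(.461,.2492,.17)
m=eyes.camera_model('wrist');im=eyes.capture('wrist')[:,:,::-1].copy()
p=proj(m,[.645,-.061,.08])[0];print(p)
cv2.drawMarker(im,tuple(int(v) for v in p),(0,0,255),0,12)
cv2.imwrite('pics/w3.png',im)
E
```

```text
t: 6.87
position: [0.6444, -0.0616, 0.0541]
tool_rot: [-0.075, 0.997, -0.0, -0.0]
ft_force: [-0.3, 0.5, 0.4]
gripper_width: 0.0701
grasp_force: 0.0
t: 7.45
position: [0.6437, -0.0614, 0.1836]
tool_rot: [-0.075, 0.997, 0.0, -0.0]
ft_force: [-0.3, -0.0, -0.4]
gripper_width: 0.0706
grasp_force: 0.0
shift [0.1341 0.3345 0.0138] rows>= 8.6 yaw -171.39 t 7.45 pos [ 0.6437 -0.0614  0.1836] w 0.0706
[323.50332263 238.90153539]
```

View pics/w3.png

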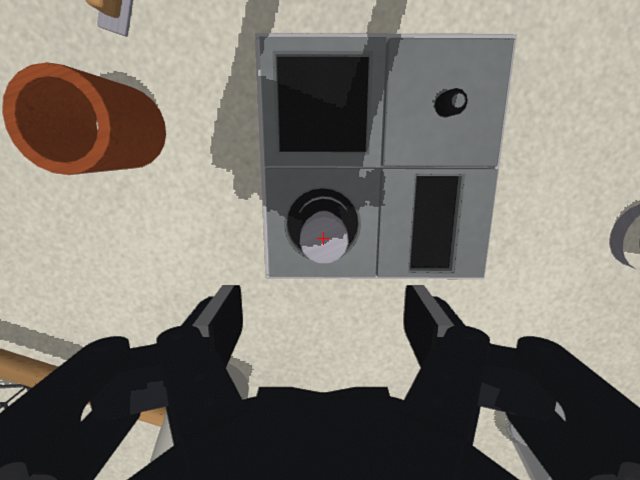

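```bash
python3 -m jog '0.0149 0.0372 0.0015 0;0.0149 0.0372 0.0015 0;0.0149 0.0372 0.0015 0;0.0149 0.0372 0.0015 0;0.0149 0.0372 0.0015 0;0.0149 0.0372 0.0015 0;0.0149 0.0372 0.0015 0;0.0149 0.0372 0.0015 0;0.0149 0.0372 0.0015 0' >/dev/null; python3 -m jog '0 0 0 -0.1075;0 0 0 -0.1075;0 0 0 -0.1075;0 0 0 -0.1075;0 0 0 0;0 0 0 0;0 0 0 0'
python3 - <<'E'
from h import *
to(.461,.2492,.03)
m=eyes.camera_model('wrist');im=eyes.capture('wrist')[:,:,::-1].copy()
for X in ([.461,.2492,.028],[.461,.2492,.012]):
  p=proj(m,X)[0];print(p)
  cv2.drawMarker(im,tuple(int(v) for v in p),(0,0,255),0,12)
cv2.imwrite('pics/w4.png',im)
E
```

```text
t: 8.83
position: [0.461, 0.2491, 0.1697]
tool_rot: [-0.284, 0.959, -0.0, -0.001]
ft_force: [-0.1, -0.3, 0.1]
gripper_width: 0.07
grasp_force: 0.0
shift [-0.0004  0.      0.1397] rows>= 3.3 yaw -146.95 t 8.8333 pos [0.461  0.2491 0.1697] w 0.07
[323.77655823 226.52133942]
[323.74239509 222.6014644 ]
```

View pics/w4.png

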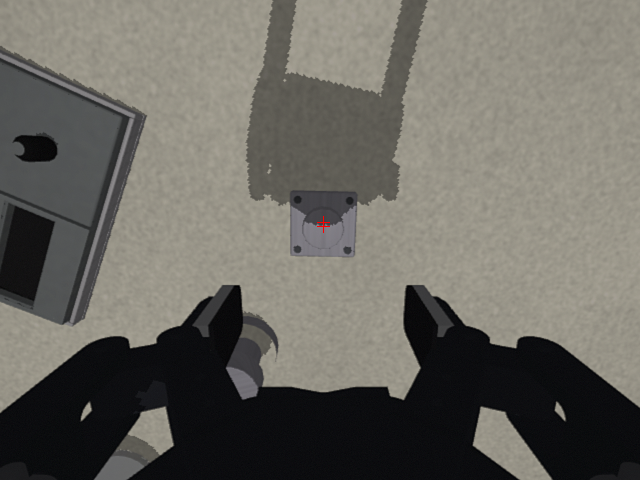

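```bash
python3 -m jog '-0.0005 0 0.03 0;0 0 0.03 0;0 0 0.03 0;0 0 0.03 0;0 0 0.02 0;0 0 0.01 0;0 0 0.007 0;0 0 0 0;0 0 0 0'; python3 -m jog '0 0 0 0;0 0 0 0;0 0 0 0;0 0 0 0;0 0 0 0;0 0 0 0;0 0 0 0;0 0 0 0' 0.025
```

```text
t: 9.63
position: [0.4626, 0.2499, 0.0142]
tool_rot: [-0.286, 0.958, -0.0, 0.0]
ft_force: [0.5, -0.5, 0.1]
gripper_width: 0.0701
grasp_force: 0.0
t: 10.3
position: [0.4628, 0.2502, 0.0152]
tool_rot: [-0.286, 0.958, 0.0, 0.001]
ft_force: [-1.9, 0.2, 8.5]
gripper_width: 0.0335
grasp_force: 58.7
```

```bash
python3 -m jog '0 0 -0.005 0;0 0 -0.01 0;0 0 -0.02 0;0 0 -0.03 0;0 0 -0.03 0;0 0 -0.03 0;0 0 0 0;0 0 0 0'
python3 - <<'E'
from h import *
cv2.imwrite('pics/w5.png',eyes.capture('wrist')[160:480,120:520,::-1])
E
```

```text
t: 10.97
position: [0.4632, 0.2501, 0.1407]
tool_rot: [-0.286, 0.958, 0.0, 0.002]
ft_force: [-0.6, 0.0, -6.0]
gripper_width: 0.0334
grasp_force: 60.9
```

View pics/w5.png

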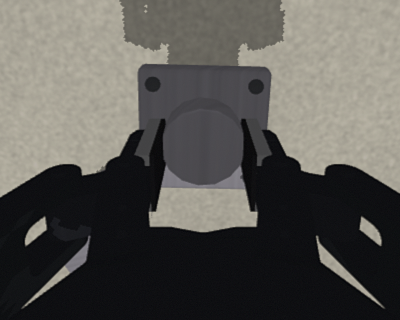

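```bash
python3 -m jog '0 0 -0.01 0.1075;0 0 -0.01 0.1075;0 0 0 0.1075;0 0 0 0.1075;0 0 0 0;0 0 0 0'; python3 -c "
from h import *
to(.5435,-.0768,.14)"
```

```text
t: 11.52
position: [0.4605, 0.2491, 0.1569]
tool_rot: [-0.077, 0.997, -0.001, -0.002]
ft_force: [-0.6, 0.7, -5.1]
gripper_width: 0.0335
grasp_force: 60.8
shift [-0.0323 -0.3347  0.0171] rows>= 8.1 yaw -171.21 t 11.5167 pos [0.4605 0.2491 0.1569] w 0.0335
```

```bash
python3 -m jog '-0.0032 -0.0335 0.0017 0;-0.0032 -0.0335 0.0017 0;-0.0032 -0.0335 0.0017 0;-0.0032 -0.0335 0.0017 0;-0.0032 -0.0335 0.0017 0;-0.0032 -0.0335 0.0017 0;-0.0032 -0.0335 0.0017 0;-0.0032 -0.0335 0.0017 0;-0.0032 -0.0335 0.0017 0;-0.0032 -0.0335 0.0017 0' >/dev/null; python3 -m jog '0 0 0.02 0;0 0 0.02 0;0 0 0.02 0;0 0 0.012 0;0 0 0 0;0 0 0 0;0 0 0 0;0 0 0 0'; python3 -c "
from h import *
to(.5435,-.0768,.0312)"
```

```text
t: 13.02
position: [0.5446, -0.0769, 0.0706]
tool_rot: [-0.076, 0.997, -0.0, 0.001]
ft_force: [0.2, -1.4, -4.7]
gripper_width: 0.0335
grasp_force: 61.3
shift [0.0012 0.0003 0.0394] rows>= 0.9 yaw -171.33 t 13.0167 pos [ 0.5446 -0.0769  0.0706] w 0.0335
```

```bash
python3 -m jog '0.001 0 0.012 0;0 0 0.01 0;0 0 0.008 0;0 0 0.004 0;0 0 0.003 0;0 0 0.001 0;0 0 0 0;0 0 0 0;0 0 0 0'
```

```text
t: 13.77
position: [0.5432, -0.077, 0.032]
tool_rot: [-0.075, 0.997, -0.0, 0.0]
ft_force: [0.4, 0.3, -5.2]
gripper_width: 0.0333
grasp_force: 61.4
```

Not yet touching; continue in small steps.

```bash
python3 -m jog '0 0 0.001 0;0 0 0.001 0;0 0 0 0;0 0 0 0'; python3 -m jog '0 0 0.001 0;0 0 0.001 0;0 0 0 0;0 0 0 0'
```

```text
t: 14.1
position: [0.5433, -0.0771, 0.0312]
tool_rot: [-0.075, 0.997, -0.0, 0.001]
ft_force: [-2.3, -0.6, 8.5]
gripper_width: 0.0334
grasp_force: 63.0
t: 14.43
position: [0.5433, -0.0771, 0.0311]
tool_rot: [-0.075, 0.997, -0.0, 0.001]
ft_force: [-7.7, -0.2, 28.8]
gripper_width: 0.0332
grasp_force: 65.0
```

```bash
python3 -m jog '0 0 -0.001 0;0 0 -0.001 0;0 0 0 0;0 0 0 0;0 0 0 0;0 0 0 0' 0.07; python3 -m jog '0 0 -0.02 0;0 0 -0.04 0;0 0 -0.04 0;0 0 -0.04 0;0 0 -0.02 0;0 0 0 0;0 0 0 0'
python3 - <<'E'
from h import *
to(.4716,-.254,.17)
m=eyes.camera_model('wrist');im=eyes.capture('wrist')[:,:,::-1].copy()
for X in ([.544,-.0765,.044],):
  p=proj(m,X)[0];print(p)
  cv2.drawMarker(im,tuple(int(v) for v in p),(0,0,255),0,12)
cv2.imwrite('pics/w6.png',im)
E
```

```text
t: 14.93
position: [0.5428, -0.0769, 0.0295]
tool_rot: [-0.075, 0.997, 0.0, -0.0]
ft_force: [0.1, 0.6, -0.1]
gripper_width: 0.0698
grasp_force: 0.0
t: 15.52
position: [0.5437, -0.0771, 0.1909]
tool_rot: [-0.075, 0.997, -0.001, 0.001]
ft_force: [0.2, -0.2, -0.7]
gripper_width: 0.0699
grasp_force: 0.0
shift [ 0.0978 -0.1641  0.0209] rows>= 4.6 yaw -171.39 t 15.5167 pos [ 0.5437 -0.0771  0.1909] w 0.0699
[324.08949664 224.41851057]
```

View pics/w6.png

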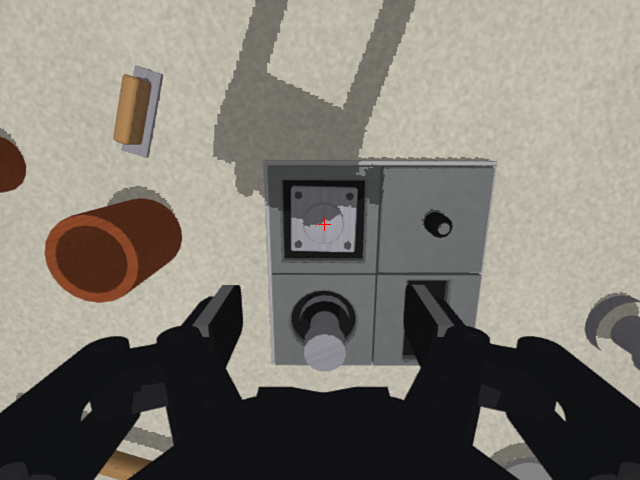

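```bash
python3 -m jog '0.0196 -0.0328 0.004 0;0.0196 -0.0328 0.004 0;0.0196 -0.0328 0.004 0;0.0196 -0.0328 0.004 0;0.0196 -0.0328 0.004 0;0 0 0 0.107;0 0 0 0.107;0 0 0 0.107;0 0 0 0;0 0 0 0' 0.05
python3 - <<'E'
from h import *
to(.4716,-.254,.012)
m=eyes.camera_model('wrist');im=eyes.capture('wrist')[:,:,::-1].copy()
a=np.radians(-9.75);u=np.array([np.cos(a),np.sin(a),0])*.028
for X in ([.4716,-.254,.031],np.array([.4716,-.254,.031])+u,np.array([.4716,-.254,.031])-u):
  p=proj(m,X)[0];print(p)
  cv2.drawMarker(im,tuple(int(v) for v in p),(0,0,255),0,8)
cv2.imwrite('pics/w7.png',im)
E
```

```text
t: 16.4
position: [0.4694, -0.253, 0.168]
tool_rot: [0.084, 0.996, 0.001, -0.002]
ft_force: [-0.7, 1.1, 0.6]
gripper_width: 0.05
grasp_force: 0.0
shift [-0.0029 -0.0008  0.1559] rows>= 3.7 yaw 170.38 t 16.4 pos [ 0.4694 -0.253   0.168 ] w 0.05
[321.83528578 230.2101491 ]
[321.78691464 261.70271622]
[321.88613989 197.1010162 ]
```

View pics/w7.png

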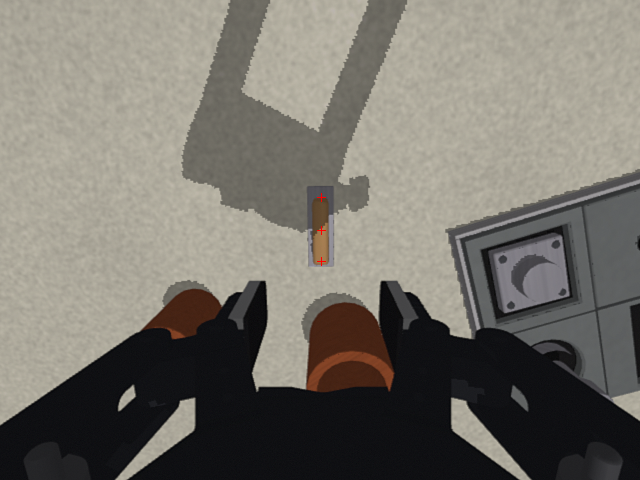

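```bash
python3 -m jog '-0.0015 0 0.03 0;0 0 0.03 0;0 0 0.03 0;0 0 0.03 0;0 0 0.02 0;0 0 0.01 0;0 0 0.004 0;0 0 0 0;0 0 0 0'; python3 -m jog '0 0 0 0;0 0 0 0;0 0 0 0;0 0 0 0;0 0 0 0;0 0 0 0;0 0 0 0;0 0 0 0' 0.005
```

```text
t: 17.2
position: [0.4726, -0.2543, 0.0165]
tool_rot: [0.085, 0.996, -0.0, 0.0]
ft_force: [-0.4, 0.3, -0.2]
gripper_width: 0.0503
grasp_force: 0.0
t: 17.87
position: [0.4727, -0.2546, 0.0169]
tool_rot: [0.085, 0.996, -0.001, 0.001]
ft_force: [-0.5, 0.4, 5.5]
gripper_width: 0.0125
grasp_force: 58.9
```

```bash
python3 -m jog '0 0 -0.01 0;0 0 -0.03 0;0 0 -0.04 0;0 0 -0.04 0;0 0 -0.02 0;0 0 0 -0.107;0 0 0 -0.107;0 0 0 -0.107;0 0 0 0;0 0 0 0'; python3 -c "
from h import *
to(.6293,.04,.15)"
```

```text
t: 18.7
position: [0.4718, -0.2538, 0.1563]
tool_rot: [-0.073, 0.997, -0.0, 0.0]
ft_force: [-0.2, 0.2, -1.2]
gripper_width: 0.0128
grasp_force: 58.9
shift [-0.1989  0.2676  0.0063] rows>= 8.0 yaw -171.57 t 18.7 pos [ 0.4718 -0.2538  0.1563] w 0.0128
```

```bash
python3 -m jog '-0.0199 0.0268 0.0006 0;-0.0199 0.0268 0.0006 0;-0.0199 0.0268 0.0006 0;-0.0199 0.0268 0.0006 0;-0.0199 0.0268 0.0006 0;-0.0199 0.0268 0.0006 0;-0.0199 0.0268 0.0006 0;-0.0199 0.0268 0.0006 0;-0.0199 0.0268 0.0006 0;-0.0199 0.0268 0.0006 0' >/dev/null; python3 -m jog '0 0 0.02 0;0 0 0.02 0;0 0 0.02 0;0 0 0.015 0;0 0 0 0;0 0 0 0;0 0 0 0;0 0 0 0'; python3 -c "
from h import *
to(.6293,.04,.033)"
```

```text
t: 20.2
position: [0.6297, 0.0406, 0.0761]
tool_rot: [-0.075, 0.997, -0.0, 0.001]
ft_force: [0.6, 0.1, -0.3]
gripper_width: 0.0126
grasp_force: 58.9
shift [ 0.0005 -0.0006  0.0431] rows>= 1.0 yaw -171.45 t 20.2 pos [0.6297 0.0406 0.0761] w 0.0126
```

```bash
python3 -m jog '0.0005 -0.0005 0.012 0;0 0 0.012 0;0 0 0.009 0;0 0 0.005 0;0 0 0.003 0;0 0 0.001 0;0 0 0 0;0 0 0 0;0 0 0 0';  python3 -m jog '0 0 0.001 0;0 0 0 0;0 0 0 0'
```

```text
t: 20.95
position: [0.6268, 0.0401, 0.0329]
tool_rot: [-0.075, 0.997, -0.0, -0.001]
ft_force: [-5.8, 0.5, 7.4]
gripper_width: 0.0124
grasp_force: 59.9
t: 21.2
position: [0.6269, 0.0401, 0.0329]
tool_rot: [-0.075, 0.997, -0.0, -0.001]
ft_force: [-7.7, -0.9, 14.8]
gripper_width: 0.0122
grasp_force: 61.0
```

```bash
python3 -m jog '0 0 -0.001 0;0 0 0 0;0 0 0 0;0 0 0 0;0 0 0 0;0 0 0 0' 0.045; python3 -m jog '0 0 -0.02 0;0 0 -0.04 0;0 0 -0.04 0;0 0 -0.04 0;0 0 -0.02 0;0 0 0 0;0 0 0 0'
python3 - <<'E'
from h import *
to(.5385,-.39,.2)
cv2.imwrite('pics/w8.png',eyes.capture('wrist')[:,:,::-1])
E
```

```text
t: 21.7
position: [0.6281, 0.0402, 0.0324]
tool_rot: [-0.075, 0.997, -0.0, -0.0]
ft_force: [0.6, 0.4, 0.4]
gripper_width: 0.0448
grasp_force: 0.0
t: 22.28
position: [0.6292, 0.0402, 0.1943]
tool_rot: [-0.075, 0.997, -0.0, 0.002]
ft_force: [-0.3, 0.9, -0.5]
gripper_width: 0.0449
grasp_force: 0.0
shift [ 0.154  -0.4118 -0.006 ] rows>= 10.5 yaw -171.39 t 22.2833 pos [0.6292 0.0402 0.1943] w 0.0449
```

View pics/w8.png

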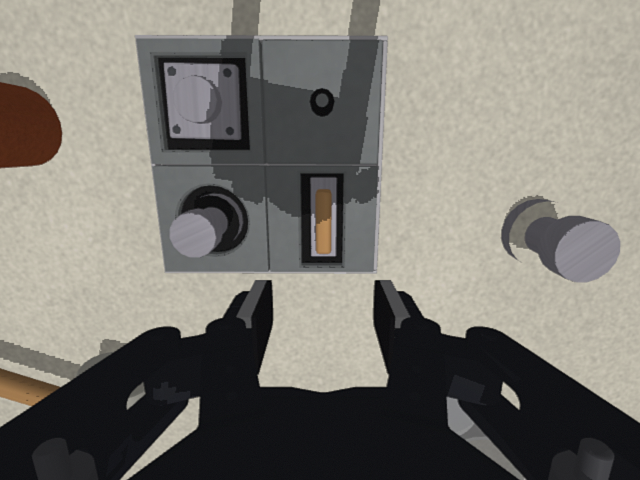

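```bash
python3 -m jog '0.0128 -0.0343 0 0;0.0128 -0.0343 0 0;0.0128 -0.0343 0 0;0.0128 -0.0343 0 0;0.0128 -0.0343 0 0;0.0128 -0.0343 0 0;0.0128 -0.0343 0 0' 0.085 >/dev/null; python3 -m jog '0.0128 -0.0343 0 0;0.0128 -0.0343 0 0;0.0128 -0.0343 0 0;0.0128 -0.0343 0 0;0.0128 -0.0343 0 0;0 0 0 0;0 0 0 0;0 0 0 0'
python3 - <<'E'
from h import *
to(.5385,-.39,.035)
m=eyes.camera_model('wrist');im=eyes.capture('wrist')[:,:,::-1].copy()
for X in ([.5385,-.39,.076],[.5385,-.39,0]):
  p=proj(m,X)[0];print(p)
  cv2.drawMarker(im,tuple(int(v) for v in p),(255,0,0),0,12)
cv2.imwrite('pics/w9.png',im)
E
```

```text
t: 23.58
position: [0.5368, -0.3887, 0.1905]
tool_rot: [-0.075, 0.997, 0.002, -0.001]
ft_force: [-0.2, 0.3, -0.2]
gripper_width: 0.0849
grasp_force: 0.0
shift [-0.0018 -0.0021  0.1555] rows>= 3.7 yaw -171.44 t 23.5833 pos [ 0.5368 -0.3887  0.1905] w 0.0849
[320.69247348 235.72629789]
[320.93484261 216.8544971 ]
```

View pics/w9.png

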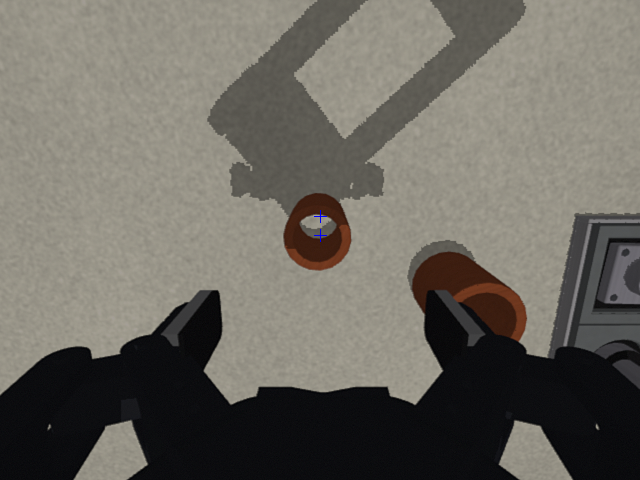

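```bash
python3 -m jog '-0.001 -0.002 0.03 0;0 -0.001 0.03 0;0 0 0.03 0;0 0 0.03 0;0 0 0.02 0;0 0 0.01 0;0 0 0 0;0 0 0 0'; python3 -m jog '0 0 0 0;0 0 0 0;0 0 0 0;0 0 0 0;0 0 0 0;0 0 0 0;0 0 0 0' 0.04;  python3 -m jog '0 0 -0.01 0;0 0 -0.03 0;0 0 -0.04 0;0 0 -0.04 0;0 0 -0.02 0;0 0 0 0;0 0 0 0'; python3 -c "
from h import *
to(.5288,.0255,.17)"
```

```text
t: 24.3
position: [0.5397, -0.3916, 0.0428]
tool_rot: [-0.076, 0.997, 0.0, -0.0]
ft_force: [-0.6, -0.2, 0.3]
gripper_width: 0.0847
grasp_force: 0.0
t: 24.88
position: [0.5404, -0.3933, 0.045]
tool_rot: [-0.075, 0.997, -0.001, 0.001]
ft_force: [0.1, 1.5, 6.9]
gripper_width: 0.0525
grasp_force: 62.5
t: 25.47
position: [0.5401, -0.3934, 0.1854]
tool_rot: [-0.075, 0.997, -0.002, 0.002]
ft_force: [-0.3, -0.4, -1.4]
gripper_width: 0.0523
grasp_force: 63.1
shift [-0.0514  0.4159  0.0141] rows>= 10.1 yaw -171.4 t 25.4667 pos [ 0.5401 -0.3934  0.1854] w 0.0523
```

```bash
python3 -m jog '-0.0043 0.0347 0 0;-0.0043 0.0347 0 0;-0.0043 0.0347 0 0;-0.0043 0.0347 0 0;-0.0043 0.0347 0 0;-0.0043 0.0347 0 0;-0.0043 0.0347 0 0' >/dev/null; python3 -m jog '-0.0043 0.0347 0 0;-0.0043 0.0347 0 0;-0.0043 0.0347 0 0;-0.0043 0.0347 0 0;-0.0043 0.0347 0 0;0 0 0.02 0;0 0 0.02 0;0 0 0.015 0;0 0 0 0;0 0 0 0'
python3 - <<'E'
from h import *
to(.5288,.0255,.07)
m=eyes.camera_model('wrist');im=eyes.capture('wrist')[:,:,::-1].copy()
p=proj(m,[.5288,.0255,.052])[0];print(p)
cv2.drawMarker(im,tuple(int(v) for v in p),(255,0,0),0,12)
cv2.imwrite('pics/w10.png',im)
E
```

```text
t: 26.88
position: [0.526, 0.0271, 0.126]
tool_rot: [-0.075, 0.997, 0.0, -0.002]
ft_force: [-0.5, -0.1, -0.3]
gripper_width: 0.0523
grasp_force: 63.3
shift [-0.0028 -0.002   0.056 ] rows>= 1.3 yaw -171.39 t 26.8833 pos [0.526  0.0271 0.126 ] w 0.0523
[320.17404322 252.55799247]
```

View pics/w10.png

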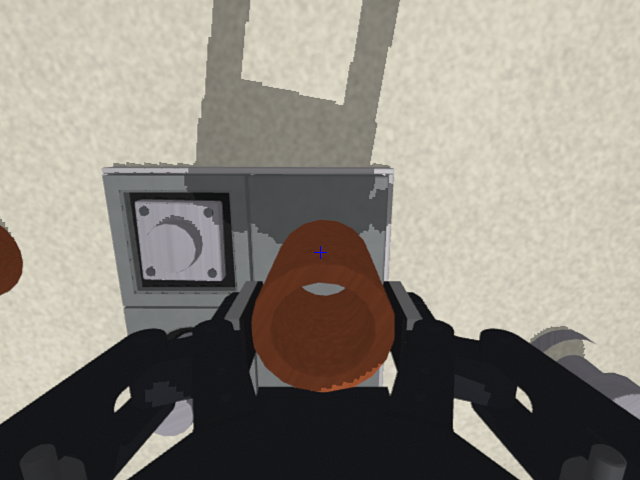

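```bash
python3 -m jog '-0.001 -0.001 0.012 0;0 -0.0005 0.012 0;0 0 0 0;0 0 0 0;0 0 0 0';  python3 -c "
from h import *
to(.5288,.0255,.07)"
```

```text
t: 27.35
position: [0.5298, 0.0253, 0.1046]
tool_rot: [-0.075, 0.997, -0.0, 0.001]
ft_force: [0.8, 0.4, -1.3]
gripper_width: 0.0523
grasp_force: 63.3
shift [0.001  0.0003 0.0346] rows>= 0.8 yaw -171.42 t 27.35 pos [0.5298 0.0253 0.1046] w 0.0523
```

```bash
python3 -m jog '0.001 0 0.008 0;0 0 0.008 0;0 0 0.008 0;0 0 0.005 0;0 0 0.003 0;0 0 0 0;0 0 0 0;0 0 0 0';python3 -m jog '0 0 0.001 0;0 0 0.001 0;0 0 0 0;0 0 0 0'
```

```text
t: 28.02
position: [0.5283, 0.0254, 0.0715]
tool_rot: [-0.075, 0.997, -0.0, -0.0]
ft_force: [0.5, 0.0, -0.9]
gripper_width: 0.0521
grasp_force: 63.3
t: 28.35
position: [0.5286, 0.0254, 0.071]
tool_rot: [-0.075, 0.997, -0.0, 0.0]
ft_force: [-4.0, 1.4, 12.0]
gripper_width: 0.0519
grasp_force: 64.5
```

```bash
python3 -m jog '0 0 -0.001 0;0 0 0 0;0 0 0 0;0 0 0 0;0 0 0 0;0 0 0 0' 0.08; python3 -m jog '0 0 -0.02 0;0 0 -0.04 0;0 0 -0.04 0;0 0 -0.04 0;0 0 -0.02 0;0 0 0 0;0 0 0 0;0 0 0 0'
python3 - <<'E'
from h import *
im=eyes.capture('scene')[:,:,::-1].copy();m=eyes.camera_model('scene')
cv2.imwrite('pics/end.png',cv2.resize(im[60:400,160:540],None,fx=1.7,fy=1.7))
E
```

```text
t: 28.85
position: [0.5282, 0.0254, 0.0705]
tool_rot: [-0.075, 0.997, -0.0, -0.0]
ft_force: [0.4, -0.1, -0.3]
gripper_width: 0.0801
grasp_force: 0.0
t: 29.52
position: [0.5274, 0.0255, 0.2298]
tool_rot: [-0.075, 0.997, 0.0, -0.001]
ft_force: [0.3, 0.4, -1.3]
gripper_width: 0.0799
grasp_force: 0.0
```

View pics/end.png

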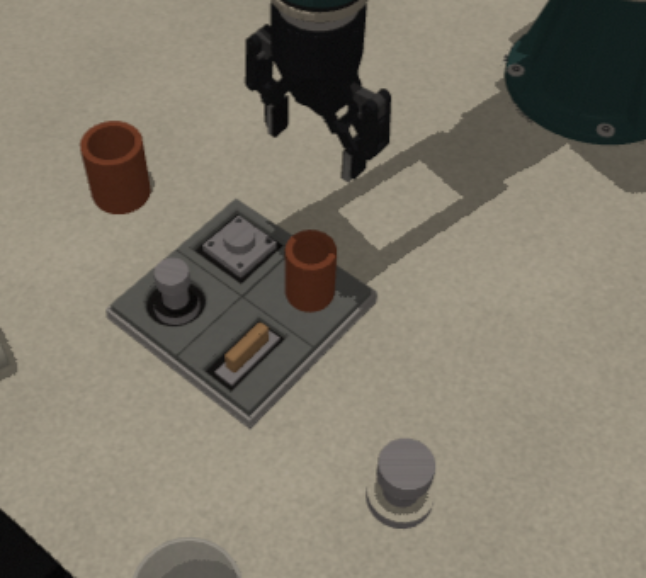

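All four parts are seated and upright in the picture: tube at (310,270), ram at (175,290), plate at (240,245), scraper at (245,350). The large tube and large ram have not moved. I'll hand in.

```bash
python3 -c "
from h import *
print(order.sign_off())"
```

```text
the job is handed in; nothing more can be done
None
```

I packed all four small-set parts into their inserts and handed the job in at about 30 s. The final picture shows each part seated upright and the large tube and ram where they started, but hand-in did not report a verdict.

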